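# Swing the drinks stand round and level it

### The arm

A 6-joint arm with a two-finger parallel gripper is mounted at the origin on the work surface. World frame = base frame: x ahead of the robot, y to its left, z up, the work surface at z = 0. Lengths are in m, angles in rad, forces in N, time in s.
With the tool pointing down it reaches from about 0.35 to 0.875 m from the base axis. Payload 15.5 kg.
Tool frame: the origin (TCP) lies between the finger pads; the fingertips stand 14 mm ahead of it and the grasp point (between the pads) lies 5 mm behind it; z points along the fingers, y is the direction in which the jaws open and shut (so a half turn about z gives the same grasp; the last joint's range is limited). The gripper opens to 85 mm and grips with 20 to 120 N. Pads are 22 mm wide; open, the fingers measure 114 mm over their backs; the gripper's body (76 mm by 85 mm) begins 54 mm behind the grasp point. The pads swing forward as they close: fully open they stand 13 mm farther back than shut.
Start: joints at [-1.216, 0.494, 1.345, -0, 1.302, -0.096], TCP at [0.272, -0.563, 0.245] pointing down, gripper open.
Joint ranges: [-2.91, 2.91], [-0.82, 2.16], [0.22, 2.67], [-1.22, 4.37], [0.12, 2.79], [-3.08, 3.08]. Speed limits (rad/s): [1.89, 1.89, 2.57, 3.01, 3.01, 3.01].

### API

Orientations are given as [roll, pitch, yaw] about the fixed x, y, z axes, in that order (R = Rz(yaw) Ry(pitch) Rx(roll)).
In Python, from plant import get_obs, grab_frame, get_calibration, bot gives the robot as it stands.
- The arm moves only by the shell command python3 -m handwheel 'ROWS' [OPENING] [FORCE]. ROWS is JSON, a list of rows, each an object of numbers: "tx", "ty", "tz": the shift along the tool's x, y, z in mm; "turn": the turn about the tool's z in degrees. In form: [{"tx": .., "ty": .., "tz": .., "turn": ..}, ...]. A call has 1 to 8 rows; each row is the pose to reach, as a shift and turn from the pose commanded when the call began, along the tool's axes at that moment; what a row does not reach only later rows make up. A row lasts 1/8 s, in which the tool goes at most 62.5 mm and 10.7 degrees, less where a joint would pass 70% of its speed; a pose out of reach is approached as far as the arm can. A call with a gripper value outside its range is refused whole. OPENING is the finger opening in mm, from 0 to 85.4, set as the call begins (- or left out, the last holds). The fingers move at their own pace and stop on an object; FORCE is the grip in N (left out, the last holds). Time passes only in rows, so rows that repeat a pose let the fingers close. It gives the time, the measured TCP pose, the force and the opening at its end, in the units of the state.
- get_obs(): the state, without advancing time (a new reading comes with each control period).
- grab_frame(name): name is "side" or "top" or "wrist"; returns the picture (384x512x3 uint8, blue, green, red); there is no depth.
- get_calibration(name): a dict with "vfov" (degrees; the focal length in pixels is half the picture's height over the tangent of half this angle, whatever the lens; pixels are square), "cx", "cy" (the principal point, pixels), "rvec" (rotation vector, rad) and "tvec" (3), from world to camera coordinates, as OpenCV has them; the wrist camera has in their place "T_tool_cam" (4x4, takes a point from camera to tool coordinates, whose origin is the TCP and whose axes are the flange's). Camera axes: x right, y down, z forward; pixel columns grow to the right and rows downward; lengths in m; the calibration is good to about 2 mm. The wrist camera is an equidistant fisheye: a pixel r from the principal point sees the ray r / f radians off the axis. A picture is of the moment at which its call begins: read the wrist's pose just before it. get_calibration takes no time and is no camera call.
- bot.close_job(): hands the job in, once; it reports no verdict.
The state is a dict: "time_s": time; "joints": joint angles; "joint_vel": joint speeds; "joint_torque": joint torques, N m; "tcp_pos": TCP position; "tool_rot": TCP orientation; "force": force on the tool from outside, world axes, zero at the start; "wrist_torque": the same for the moment, N m; "width": opening from 0.0 (shut) to 1.0 (fully open).
Only numpy, scipy, OpenCV 4.12 (cv2) and the standard library are available. Lean on these libraries where they do the work, as an engineer would, in place of code of your own. Each camera call takes 0.05 s, during which the arm holds its last target. There are 200 camera calls.

### The job

Get the drinks stand ready for the dispenser: lift its red sprung plunger, swing the head round from the white mark to the green mark, and let the plunger drop fully home in the hole there. Then press the black levelling knob down until the yellow spirit level lies flat on the platform, and then turn the knob clockwise until the bubble stands centred between the two black lines. Finish while still holding the knob pressed down, with the level flat and the bubble centred, and leave the cans, pail, bottle and stone where they are.

Things in the scene. Friction and masses are not known exactly. Their poses are not given: they have to be found in the camera images.
- pivot (a point): Point on the vertical axis about which the stand's grey head swivels, 34 mm above the table. The stand is a dark round steel base, 344 mm across and 18 mm thick, fixed to the table; it does not move. The head carries a platform 160 by 262 mm, its top about 90 mm above the table.
- head (a joint): Swivel angle of the head in rad: 0 with the plunger in the hole at the white mark (start), 0.70 with it in the hole at the green mark; growing is counter-clockwise seen from above. It turns stiffly (0.2 N m friction), stops at -0.08 and 0.82, and cannot turn while the plunger is down in a hole.
- plunger_grip (a point): Middle of the red plunger knob, a cylinder 28 mm across and 24 mm tall on a vertical 10 mm pin, 125 mm from the pivot axis on the robot's side of the head; it rides with the head, 97 mm above the table when home and to be gripped from above. The round knob need not be turned with the head. Free height below the knob down to the guide bush: 24 mm.
- plunger (a joint): How far the plunger is lifted, in m: 0 fully home in a hole, at most 0.022. A spring pulls it down with about 3 N at 0 and 6 N at the top. The pin's round tip stands 12 mm deep in the hole; lifted 14 mm or more it is clear and the head can swing; let down between the holes it rests at about 0.012.
- white_hole (a point): Middle of the mouth of the start hole in the aluminium index arc on the base, 34 mm above the table, beside the white mark. Hole 14 mm wide along the arc.
- green_hole (a point): Middle of the mouth of the hole to go to, 34 mm above the table, beside the green mark, 125 mm from the pivot axis; 14 mm wide along the arc, so the 10 mm pin has 2 mm to spare each side.
- knob: Black fluted levelling knob, vertical axis, origin in the middle of its grip: 32 mm across, gripping part from 19 mm below to 17 mm above the origin, under it a flange 48 mm across, 7 mm thick. It sits on the free end of the yellow level, 195 mm from the level's hinge, and presses it down. Origin about 146 mm above the table at the start, about 10 mm lower when pressed; it rides with the head.
- foot (a point): Where the levelling foot, a screw under the knob, passes through the platform. The knob turned clockwise seen from above raises that end of the platform, anticlockwise lowers it: 1 rad clockwise moves the bubble 16 mm towards the knob. Turning takes about 0.06 N m. The turn needed differs each time, about 0.75 to 1.5 rad clockwise.
- level (a joint): Angle in rad by which the yellow spirit level (bar 36 by 215 by 20 mm, hinged to the platform at the end away from the knob) stands up from the platform: 0 flat on the platform, 0.05 when a spring holds it up, as at the start. Pressing it flat takes about 5 N at the knob and 10 mm of travel there; there it meets a firm stop. Only when it is flat does the bubble show the tilt of the platform.
- bubble (a joint): Place of the pale bubble (20 mm long) along the green vial in m: 0 centred between the two black lines (4 mm to spare each side), positive towards the knob, ends at +-0.03. It floats to the higher end and takes about 1 s to settle. With the level up it lies at the knob end (+); with the level first pressed flat it moves to the hinge end (-).
- vial_mid (a point): Middle of the vial, on its top, in the middle of the yellow level, 115 mm from the knob's axis; the vial is 94 mm long, in line with the bar.
- can_a: crumpled gold drinks can, upright, 62 mm across, about 70 mm tall; origin at the middle of its underside; not to be disturbed
- can_b: crumpled gold drinks can, upright, 62 mm across, about 70 mm tall; origin at the middle of its underside; not to be disturbed
- can_c: crumpled gold drinks can, upright, 62 mm across, about 70 mm tall; origin at the middle of its underside; not to be disturbed
- pail: pink plastic pail, 150 mm across the rim, 130 mm tall; origin at the middle of its underside; not to be disturbed
- bottle: green glass bottle with a red cap, 70 mm across, 220 mm tall; origin at the middle of its underside; not to be disturbed
- stone: round grey stone weight, 110 mm across, 57 mm tall; origin at the middle of its underside; not to be disturbed

How it is judged:
By the outcome, as a careful person would: the job done as asked, in the order asked, and still so for the second after the job is handed in, while the arm keeps its last pose, push and grip.
It also fails if it takes over 67 s, if anything falls off the work surface, if the arm or the gripper's body presses on something with over 40 N, if the wrist force passes 120 N, or if a joint passes its speed limit or range.

## Working session

There is one attempt and no reset: what is moved stays moved. The work goes in short steps, Python scripts to look and compute and a shell command to move; the robot and the scene stay as the last step left them, time stands still between calls to the robot, and variables do not carry over. Pictures are saved under pics/ and viewed, about 8 in all and at most 12, crops included, and the job is handed in when it is done.

```bash
ls; mkdir -p pics; cat > h.py <<'E'
import numpy as np, cv2
from scipy.spatial.transform import Rotation as R
from plant import get_obs, grab_frame, get_calibration, bot
def cam(name,obs=None):
    c=get_calibration(name); f=192/np.tan(np.radians(c['vfov'])/2)
    if name=='wrist':
        o=obs or get_obs(); T=np.eye(4); T[:3,:3]=R.from_euler('xyz',o['tool_rot']).as_matrix(); T[:3,3]=o['tcp_pos']
        M=T@np.array(c['T_tool_cam'])
    else:
        M=np.eye(4); Rm=cv2.Rodrigues(np.array(c['rvec'],float))[0]; M[:3,:3]=Rm.T; M[:3,3]=-Rm.T@np.array(c['tvec'],float).ravel()
    return f,c['cx'],c['cy'],M,name=='wrist'
def ray(C,u,v):
    f,cx,cy,M,fish=C; d=np.array([(u-cx)/f,(v-cy)/f])
    if fish:
        r=np.hypot(*d); s=np.sin(r)/r if r>1e-9 else 1; k=np.array([d[0]*s,d[1]*s,np.cos(r)])
    else: k=np.array([d[0],d[1],1])
    return M[:3,3],M[:3,:3]@k
def onz(C,u,v,z):
    o,d=ray(C,u,v); return o+d*(z-o[2])/d[2]
def proj(C,p):
    f,cx,cy,M,fish=C; q=M[:3,:3].T@(np.array(p)-M[:3,3])
    if fish:
        r=np.hypot(q[0],q[1]); th=np.arctan2(r,q[2]); return cx+f*th*q[0]/r, cy+f*th*q[1]/r
    return cx+f*q[0]/q[2], cy+f*q[1]/q[2]
E
python3 - <<'E'
from h import *
o=get_obs(); print(o)
for n in ('top','side','wrist'):
    im=grab_frame(n); cv2.imwrite(f'pics/{n}0.png',im); C=cam(n,o); print(n,C[0],C[3][:3,3],C[3][:3,2])
a=cv2.imread('pics/top0.png');b=cv2.imread('pics/side0.png')
cv2.imwrite('pics/ts0.png',cv2.resize(a,(800,600),interpolation=cv2.INTER_CUBIC))
E
```

```text
pics
{'time_s': 0.0, 'joints': array([-1.21650463e+00,  4.94171538e-01,  1.34616074e+00, -3.19470694e-05,
        1.30251200e+00, -9.54627594e-02]), 'joint_vel': array([-0.00172212,  0.0016055 ,  0.00124947,  0.00108262, -0.0004259 ,
        0.00063562]), 'joint_torque': array([ 1.16533698e-03, -8.82148004e+01, -3.83867383e+01,  4.49955473e-05,
        1.02180080e-02, -2.85697456e-05]), 'tcp_pos': array([ 0.27160353, -0.56249666,  0.24469746]), 'tool_rot': array([-3.14034379e+00, -8.86488708e-05,  4.49762893e-01]), 'force': array([ 0.32949138, -0.27457499,  0.54286832]), 'wrist_torque': array([-0.00095905,  0.01028832,  0.02269079]), 'width': 0.9986938133578094}
top 498.73590018604636 [0.35892666 0.01862674 1.52106504] [ 0.12430592  0.0051666  -0.99223049]
side 371.1727432801959 [0.28429779 0.6690173  0.79216104] [ 0.26100426 -0.67161827 -0.69340152]
wrist 297.3186396354542 [ 0.34611807 -0.52755438  0.37234802] [-0.2885492  -0.13735773 -0.94756119]
```

View pics/ts0.png

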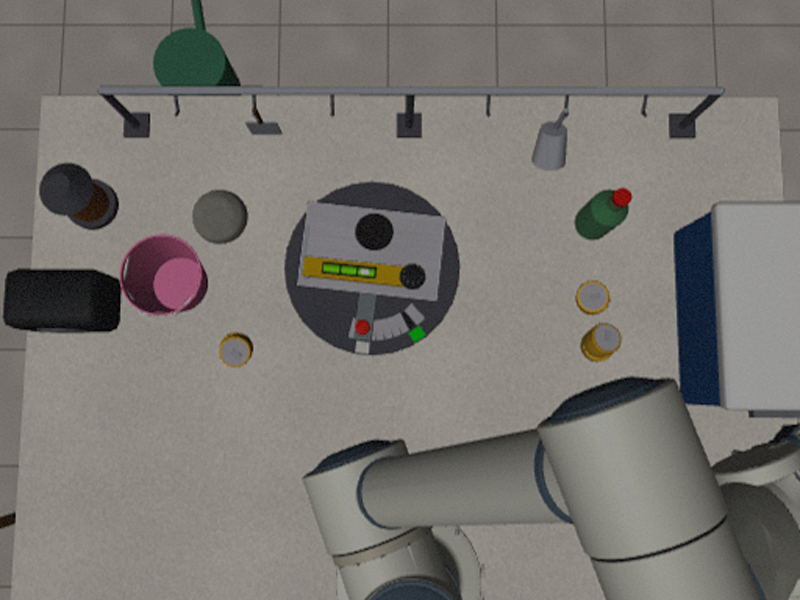

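View pics/side0.png

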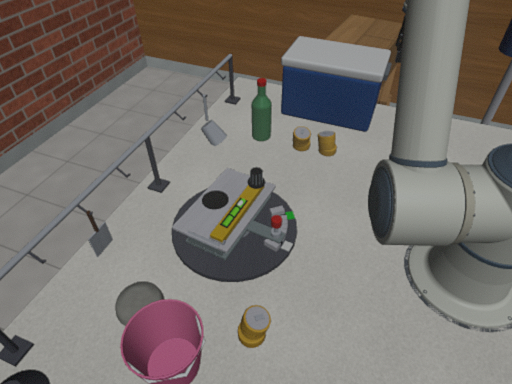

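The top view (scaled 1.5625×) shows the red plunger at (362,327), green mark (417,335), white mark (362,348), black knob (412,276) and disc centre about (372,268). The side view shows the red plunger at (277,221) and the knob at (257,178). Next I'll measure these by colour.

```bash
python3 - <<'E'
from h import *
T=cam('top');S=cam('side')
def blob(im,lo,hi,box):
    h=cv2.cvtColor(im,cv2.COLOR_BGR2HSV); m=cv2.inRange(h,lo,hi); k=np.zeros_like(m); x0,y0,x1,y1=box; k[y0:y1,x0:x1]=m[y0:y1,x0:x1]
    n,_,st,ce=cv2.connectedComponentsWithStats(k); i=1+np.argmax(st[1:,4]); return ce[i],st[i]
def tri(a,b):
    (o1,d1),(o2,d2)=ray(T,*a),ray(S,*b); d1/=np.linalg.norm(d1);d2/=np.linalg.norm(d2)
    A=np.stack([d1,-d2],1); t=np.linalg.lstsq(A,o2-o1,rcond=None)[0]; p,q=o1+d1*t[0],o2+d2*t[1]; return (p+q)/2,np.linalg.norm(p-q)
t=cv2.imread('pics/top0.png');s=cv2.imread('pics/side0.png')
bt=(180,110,300,235); bs=(165,160,305,280)
red=((0,150,60),(8,255,255)); 
rt,rs=blob(t,*red,bt),blob(s,*red,bs); print('red',rt,rs,tri(rt[0],rs[0]), onz(T,*rt[0],.105))
g=((50,120,60),(75,255,255))
gt,gs=blob(t,*g,(255,200,285,225)),blob(s,*g,(283,205,300,225)); print('green',gt,gs,tri(gt[0],gs[0]),onz(T,*gt[0],.034))
k=((0,0,0),(180,255,50))
kt,ks=blob(t,*k,(250,165,280,188)),blob(s,*k,(245,165,268,190)); print('knob',kt,ks,tri(kt[0],ks[0]),onz(T,*kt[0],.15))
y=((18,150,90),(30,255,255)); yt=blob(t,*y,bt); print('yellow',yt)
# disc ellipse: 
m=cv2.inRange(t,(0,0,0),(95,95,95))[100:240,175:305]; 
c=np.vstack([x for x in cv2.findContours(m,0,2)[0] if cv2.contourArea(x)>300]); hl=cv2.convexHull(c).reshape(-1,2)+[175,100]
e=cv2.fitEllipse(hl); print('disc',e,onz(T,*e[0],.018),e[1][0]/T[0]*1.5)
P=rt and onz(T,*rt[0],.105)
pts=np.array([onz(T,*p,.018)[:2] for p in hl.astype(float)]); A=np.c_[2*pts,np.ones(len(pts))]; q=np.linalg.lstsq(A,(pts**2).sum(1),rcond=None)[0]; print('circ',q[:2],np.sqrt(q[2]+q[:2]@q[:2]))
cv2.imwrite('pics/crop1.png',np.hstack([cv2.resize(t[110:235,175:305],None,fx=3,fy=3,interpolation=2),cv2.resize(s[155:280,170:300],None,fx=3,fy=3,interpolation=2)]))
for n,(u,v) in dict(can1=(235,350),can2=(593,297),can3=(606,337)).items(): print(n,onz(T,u/1.5625,v/1.5625,.07))
E
```

```text
red (array([231.48275862, 208.86206897]), array([228, 205,   9,   9,  58], dtype=int32)) (array([275.95876289, 221.15463918]), array([271, 216,  11,  12,  97], dtype=int32)) (array([0.46830572, 0.08648263, 0.09788264]), np.float64(3.359052334547424e-05)) [0.46774232 0.08613975 0.105     ]
green (array([266.56338028, 213.36619718]), array([261, 209,  12,  10,  71], dtype=int32)) (array([289.4       , 214.90909091]), array([285, 211,   9,   9,  55], dtype=int32)) (array([ 0.46138823, -0.01547747,  0.01913956]), np.float64(0.0011307785253530454)) [ 0.45982297 -0.01524234  0.034     ]
knob (array([263.76963351, 176.64921466]), array([256, 169,  16,  16, 191], dtype=int32)) (array([255.40490798, 178.20245399]), array([248, 168,  16,  20, 163], dtype=int32)) (array([ 0.5579927 , -0.00486114,  0.13431865]), np.float64(0.003730975763117935)) [ 0.55394415 -0.00507588  0.15      ]
yellow (array([226.2969697 , 173.51111111]), array([194, 164,  64,  19, 495], dtype=int32))
disc ((237.71571350097656, 171.3963623046875), (110.44804382324219, 112.0583267211914), 84.10253143310547) [0.58885115 0.07202629 0.018     ] 0.33218395883083945
circ [0.5912063  0.07214834] 0.17051641360389852
can1 [0.42615623 0.32326684 0.07      ]
can2 [ 0.52581857 -0.34489921  0.07      ]
can3 [ 0.45095809 -0.36677067  0.07      ]
```

View pics/crop1.png

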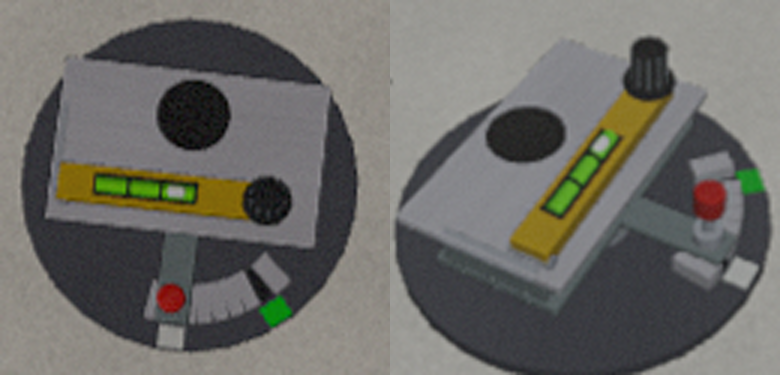

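```bash
python3 -m handwheel '[{"tx":20,"ty":-22},{"tx":50,"ty":-54},{"tx":80,"ty":-87},{"tx":110,"ty":-120},{"tx":140,"ty":-152},{"tx":170,"ty":-185},{"tx":200,"ty":-218},{"tx":230,"ty":-250}]' 60 30
python3 -m handwheel '[{"tx":32,"ty":-35},{"tx":64,"ty":-70},{"tx":96,"ty":-105},{"tx":128,"ty":-140,"turn":2},{"tx":160,"ty":-174,"tz":10,"turn":5},{"tx":190,"ty":-207,"tz":20,"turn":8},{"tx":215,"ty":-234,"tz":35,"turn":11},{"tx":229,"ty":-249,"tz":45,"turn":12}]'
python3 -m handwheel '[{"tx":0},{"tx":0}]'
python3 - <<'E'
from h import *
o=get_obs(); im=grab_frame('wrist'); cv2.imwrite('pics/w1.png',im); C=cam('wrist',o); print(o['joints'],o['tcp_pos'],o['tool_rot'])
m=cv2.inRange(cv2.cvtColor(im,cv2.COLOR_BGR2HSV),(0,150,60),(8,255,255)); n,l,st,ce=cv2.connectedComponentsWithStats(m); print([(c,s) for c,s in zip(ce,st) if 100<s[4]<90000])
i=1+np.argmax(st[1:,4]); print(onz(C,*ce[i],.105),onz(C,*ce[i],.1))
print('pred',proj(C,(.4680,.0863,.1)),proj(C,(.487,.003,.034)),proj(C,(.591,.072,.09)),proj(C,(.554,-.005,.155)))
E
```

```text
[-1.21652637e+00  4.94050087e-01  1.34592465e+00  1.04149702e-05
  1.30248015e+00 -9.54805977e-02] [ 0.27165166 -0.56262792  0.24485297] [-3.14073530e+00 -9.21958825e-05  4.49747751e-01]
[]
[ 0.0640097  -0.86344858  0.105     ] [ 0.05873623 -0.86972524  0.1       ]
pred (np.float64(-49.551135208749855), np.float64(-80.55835883459761)) (np.float64(2.070951333909534), np.float64(-81.29497799715418)) (np.float64(-5.971433915080155), np.float64(-138.6191579587029)) (np.float64(-19.16728615648381), np.float64(-143.03883709281516))$[0]: bad value
$[0]: bad value
$[0]: bad value
```

View pics/w1.png

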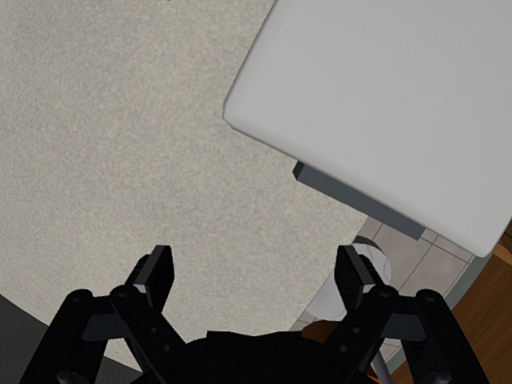

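```bash
python3 -m handwheel '[{"tx":8,"ty":-16,"tz":0,"turn":0},{"tx":22,"ty":-45,"tz":0,"turn":0},{"tx":38,"ty":-78,"tz":0,"turn":0},{"tx":54,"ty":-112,"tz":0,"turn":0},{"tx":70,"ty":-145,"tz":0,"turn":0},{"tx":86,"ty":-178,"tz":0,"turn":0},{"tx":102,"ty":-210,"tz":0,"turn":0},{"tx":118,"ty":-238,"tz":0,"turn":0}]' 60 30
python3 -m handwheel '[{"tx":35,"ty":-30,"tz":0,"turn":0},{"tx":80,"ty":-65,"tz":0,"turn":0},{"tx":130,"ty":-102,"tz":0,"turn":0},{"tx":180,"ty":-140,"tz":0,"turn":2},{"tx":230,"ty":-178,"tz":10,"turn":5},{"tx":280,"ty":-215,"tz":20,"turn":8},{"tx":320,"ty":-243,"tz":35,"turn":11},{"tx":340,"ty":-260,"tz":45,"turn":12}]'
python3 -m handwheel '[{"tx":0,"ty":0,"tz":0,"turn":0},{"tx":0,"ty":0,"tz":0,"turn":0}]'
python3 - <<'E'
from h import *
o=get_obs(); im=grab_frame('wrist'); cv2.imwrite('pics/w2.png',im); C=cam('wrist',o); print(o['joints'],o['tcp_pos'],o['tool_rot'])
m=cv2.inRange(cv2.cvtColor(im,cv2.COLOR_BGR2HSV),(0,150,60),(8,255,255)); n,l,st,ce=cv2.connectedComponentsWithStats(m); print([(c,s) for c,s in zip(ce,st) if 100<s[4]<90000])
i=1+np.argmax(st[1:,4]); print(onz(C,*ce[i],.105),onz(C,*ce[i],.1))
print('pred',proj(C,(.4680,.0863,.1)),proj(C,(.487,.003,.034)),proj(C,(.591,.072,.09)),proj(C,(.554,-.005,.155)))
E
```

```text
time_s: 1.2
tcp_pos: [0.2743, -0.2959, 0.2453]
tool_rot: [-3.141, -0.0, 0.45]
force: [0.2, -0.1, 0.7]
width: 0.699
time_s: 2.2
tcp_pos: [0.4685, 0.0871, 0.1996]
tool_rot: [-3.141, -0.0, 0.241]
force: [-0.3, -0.4, 0.2]
width: 0.699
time_s: 2.45
tcp_pos: [0.4674, 0.0844, 0.2004]
tool_rot: [3.142, 0.0, 0.241]
force: [0.5, 0.6, 0.1]
width: 0.704
[ 5.29150676e-02  3.42385253e-01  1.76225930e+00 -1.58237605e-04
  1.03723232e+00  1.38308664e+00] [0.46738514 0.08439453 0.20036295] [3.14151187e+00 3.04656014e-04 2.40705246e-01]
[(array([251.96222222, 193.59222222]), array([236, 174,  34,  37, 900], dtype=int32))]
[0.47089828 0.08615335 0.105     ] [0.46917612 0.0857686  0.1       ]
pred (np.float64(250.9859368515073), np.float64(194.76734801714122)) (np.float64(332.92433432151813), np.float64(174.85361553165922)) (np.float64(305.90020365141083), np.float64(51.22582813098296)) (np.float64(418.6759548854834), np.float64(133.13196706592242))
```

View pics/w2.png

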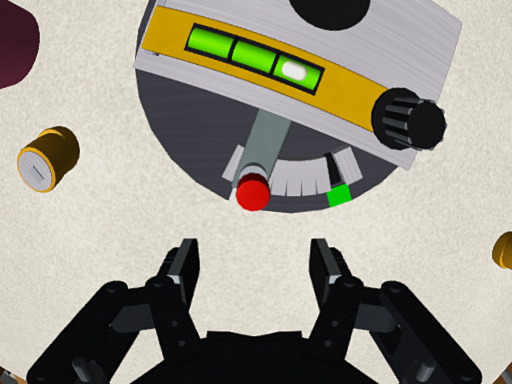

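The wrist view shows the plunger at (252,193), which agrees with the top and side measurement: (0.469, 0.086). The hole by the green mark is at about (335,170), where I predicted it. Descending to grip.

```bash
python3 -m handwheel '[{"tx":2,"ty":-1.4,"tz":25,"turn":0},{"tx":2,"ty":-1.4,"tz":55,"turn":0},{"tx":2,"ty":-1.4,"tz":85,"turn":0},{"tx":2,"ty":-1.4,"tz":102,"turn":0},{"tx":2,"ty":-1.4,"tz":108,"turn":0},{"tx":2,"ty":-1.4,"tz":108,"turn":0}]' 60 40
python3 -m handwheel '[{"tx":0,"ty":0,"tz":0,"turn":0},{"tx":0,"ty":0,"tz":0,"turn":0},{"tx":0,"ty":0,"tz":0,"turn":0},{"tx":0,"ty":0,"tz":0,"turn":0},{"tx":0,"ty":0,"tz":0,"turn":0},{"tx":0,"ty":0,"tz":0,"turn":0}]' 20 40
```

```text
time_s: 3.25
tcp_pos: [0.4694, 0.0861, 0.0926]
tool_rot: [3.142, -0.0, 0.24]
force: [-0.4, -1.2, 0.2]
width: 0.703
time_s: 4.0
tcp_pos: [0.4698, 0.0866, 0.0931]
tool_rot: [3.141, -0.002, 0.24]
force: [-0.2, -0.6, 9.1]
width: 0.314
```

```bash
python3 -m handwheel '[{"tx":0,"ty":0,"tz":-4,"turn":0},{"tx":0,"ty":0,"tz":-9,"turn":0},{"tx":0,"ty":0,"tz":-14,"turn":0},{"tx":0,"ty":0,"tz":-18,"turn":0},{"tx":0,"ty":0,"tz":-18,"turn":0}]' 20 40
python3 - <<'E'
from h import *
o=get_obs(); im=grab_frame('wrist'); cv2.imwrite('pics/w3.png',im); print(o['tcp_pos'],o['tool_rot'],o['force'])
piv=np.array([.591,.072]); p=o['tcp_pos'][:2]; r=p-piv; print('r',np.hypot(*r),np.degrees(np.arctan2(r[1],r[0])))
# pivot moved along the measured radial to the given 125 mm
piv=p-r/np.hypot(*r)*.125; print('piv',piv); y=o['tool_rot'][2]
for a in np.arange(.1,.71,.1):
    c,s=np.cos(a),np.sin(a); q=piv+np.array([[c,-s],[s,c]])@(p-piv); d=(q-p)*1000
    print(round(a,2),q,'tx',d[0]*np.cos(y)+d[1]*np.sin(y),'ty',d[0]*np.sin(y)-d[1]*np.cos(y))
E
```

```text
time_s: 4.62
tcp_pos: [0.4697, 0.0866, 0.1106]
tool_rot: [3.141, -0.001, 0.24]
force: [5.4, -2.2, -5.2]
width: 0.315
[0.46966874 0.08658453 0.11064585] [ 3.14135128e+00 -9.82071943e-04  2.40405902e-01] [ 5.37011824 -2.15529102 -5.16729966]
r 0.12220467704478195 173.14568990254637
piv [0.59377534 0.07166639]
0.1 [0.46879943 0.07412002] tx -3.812074827996341 ty 11.899072256585862
0.2 [0.46917883 0.06163099] tx -6.4171801219017 ty 24.119271169425257
0.3 [0.47080316 0.04924223] tx -7.789286530752795 ty 36.538496550441764
0.4 [0.47365619 0.03707752] tx -7.91468442087041 ty 49.03265960487837
0.5 [0.47770941 0.02525842] tx -6.7921208579875625 ty 61.476922785516365
0.6 [0.48292233 0.01390301] tx -4.432812126154362 ty 73.7469471281813
0.7 [0.48924285 0.00312475] tx -0.860331658335511 ty 85.7201346055721
```

```bash
python3 -m handwheel '[{"tx":-3.8,"ty":11.9,"tz":0,"turn":-5.7},{"tx":-6.4,"ty":24.1,"tz":0,"turn":-11.5},{"tx":-7.8,"ty":36.5,"tz":0,"turn":-17.2},{"tx":-7.9,"ty":49.0,"tz":0,"turn":-22.9},{"tx":-7.9,"ty":49.0,"tz":0,"turn":-22.9}]' 20 40
python3 - <<'E'
from h import *
o=get_obs(); p=o['tcp_pos']; print(p,o['force'],o['wrist_torque'],o['tool_rot'])
E
```

```text
time_s: 5.3
tcp_pos: [0.474, 0.0365, 0.1103]
tool_rot: [3.141, -0.001, 0.641]
force: [5.9, 0.9, -5.9]
width: 0.316
[0.47397957 0.03653909 0.1103009 ] [ 5.85231781  0.90420281 -5.87986905] [ 0.14665483 -1.06264982 -0.03410779] [ 3.14101772e+00 -8.98415171e-04  6.40814362e-01]
```

```bash
python3 -m handwheel '[{"tx":-3.8,"ty":11.9,"tz":0,"turn":-5.7},{"tx":-6.4,"ty":24.1,"tz":0,"turn":-11.5},{"tx":-7.8,"ty":36.5,"tz":0,"turn":-17.2},{"tx":-7.8,"ty":36.5,"tz":0,"turn":-17.2}]' 20 40
python3 - <<'E'
from h import *
o=get_obs(); p=o['tcp_pos']; print(p,o['force'],o['tool_rot'])
im=grab_frame('wrist'); C=cam('wrist',o); cv2.imwrite('pics/w4.png',im)
g=cv2.inRange(cv2.cvtColor(im,cv2.COLOR_BGR2HSV),(50,150,60),(70,255,255)); n,l,st,ce=cv2.connectedComponentsWithStats(g)
for s,c in zip(st[1:],ce[1:]):
    if s[4]>60: print(s,c,onz(C,*c,.02))
print(proj(C,(p[0],p[1],.034)))
E
```

```text
time_s: 5.8
tcp_pos: [0.4898, 0.0028, 0.1103]
tool_rot: [3.141, -0.001, 0.941]
force: [7.0, 3.1, -4.9]
width: 0.31
[0.48976359 0.00277777 0.11027498] [ 7.0380383   3.08158645 -4.88254703] [ 3.14069381e+00 -9.33599464e-04  9.41086252e-01]
[224 229  18  15 129] [231.82945736 235.74418605] [ 0.45706307 -0.01239913  0.02      ]
(np.float64(252.98473113960728), np.float64(206.6950866268188))
```

View pics/w4.png

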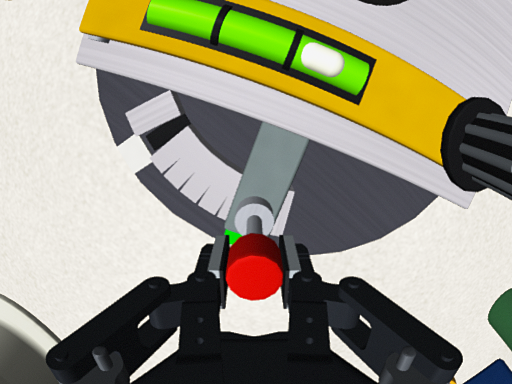

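The wrist view has the pin over the green end of the arc (green mark just visible at (232,236)). Lowering with the grip kept.

```bash
python3 -m handwheel '[{"tx":0,"ty":0,"tz":3,"turn":0},{"tx":0,"ty":0,"tz":6,"turn":0},{"tx":0,"ty":0,"tz":8,"turn":0},{"tx":0,"ty":0,"tz":10,"turn":0},{"tx":0,"ty":0,"tz":10,"turn":0}]' 20 40
```

```text
time_s: 6.48
tcp_pos: [0.4894, 0.0034, 0.1002]
tool_rot: [3.141, -0.001, 0.94]
force: [7.0, 1.0, -2.9]
width: 0.315
```

It is in the hole: lift is below 12 mm and the spring still pulls down.

```bash
python3 -m handwheel '[{"tx":0,"ty":0,"tz":3,"turn":0},{"tx":0,"ty":0,"tz":6,"turn":0},{"tx":0,"ty":0,"tz":7.5,"turn":0},{"tx":0,"ty":0,"tz":8,"turn":0},{"tx":0,"ty":0,"tz":8,"turn":0}]' 20 40
python3 -m handwheel '[{"tx":0,"ty":0,"tz":0,"turn":0},{"tx":0,"ty":0,"tz":0,"turn":0},{"tx":0,"ty":0,"tz":0,"turn":0},{"tx":0,"ty":0,"tz":0,"turn":0}]' 60 40
python3 -m handwheel '[{"tx":0,"ty":0,"tz":-20,"turn":0},{"tx":0,"ty":0,"tz":-60,"turn":0},{"tx":0,"ty":0,"tz":-100,"turn":0},{"tx":0,"ty":0,"tz":-135,"turn":0},{"tx":0,"ty":0,"tz":-150,"turn":0},{"tx":0,"ty":0,"tz":-150,"turn":0}]'
python3 - <<'E'
from h import *
o=get_obs(); im=grab_frame('wrist'); C=cam('wrist',o); cv2.imwrite('pics/w5.png',im); print(o['tcp_pos'],o['tool_rot'],o['joints'])
t=grab_frame('top'); cv2.imwrite('pics/t5.png',t); s=grab_frame('side'); cv2.imwrite('pics/s5.png',s)
m=cv2.inRange(cv2.cvtColor(im,cv2.COLOR_BGR2HSV),(0,150,60),(8,255,255)); n,l,st,ce=cv2.connectedComponentsWithStats(m);i=1+np.argmax(st[1:,4]); print('red',ce[i],st[i],onz(C,*ce[i],.1))
S=cam('side'); m=cv2.inRange(cv2.cvtColor(s,cv2.COLOR_BGR2HSV),(0,150,60),(8,255,255))[160:280,165:305]; y,x=np.nonzero(m); c=(x.mean()+165,y.mean()+160)
(o1,d1),(o2,d2)=ray(C,*ce[i]),ray(S,*c); tt=np.linalg.lstsq(np.stack([d1,-d2],1),o2-o1,rcond=None)[0]; print('red tri',o1+d1*tt[0],o2+d2*tt[1],c)
cv2.imwrite('pics/ws5.png',np.hstack([cv2.resize(im,(400,300)),cv2.resize(s[140:260,180:340],(400,300),interpolation=2)]))
E
```

```text
time_s: 7.1
tcp_pos: [0.4896, 0.0033, 0.093]
tool_rot: [3.14, -0.001, 0.94]
force: [3.3, 1.3, 12.4]
width: 0.315
time_s: 7.6
tcp_pos: [0.4886, 0.0032, 0.0922]
tool_rot: [-3.141, 0.0, 0.94]
force: [-0.1, -0.7, -0.7]
width: 0.699
time_s: 8.35
tcp_pos: [0.4892, 0.0031, 0.2431]
tool_rot: [3.14, -0.001, 0.94]
force: [0.3, 0.7, -0.3]
width: 0.701
[0.48920643 0.00314686 0.24305349] [ 3.13991175e+00 -9.66888089e-04  9.40207858e-01] [-1.15707464e-01  3.05437641e-01  1.67558951e+00  1.50638626e-05
  1.15862640e+00  5.14875796e-01]
red [253.52932551 180.11583578] [240 164  28  32 682] [0.48983773 0.00319754 0.1       ]
red tri [0.48894996 0.00197846 0.09498509] [0.48885442 0.0019155  0.09501731] (np.float64(279.3820224719101), np.float64(197.37078651685394))
```

View pics/ws5.png

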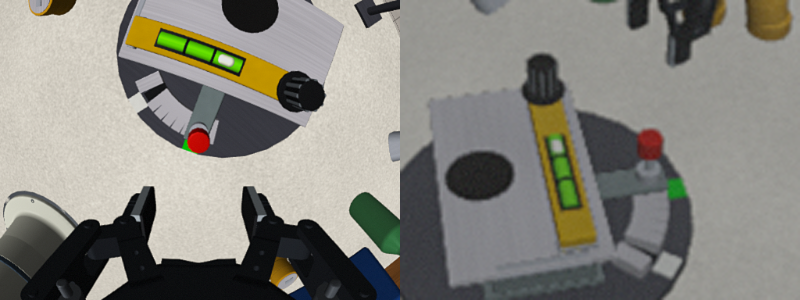

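The plunger is home: its triangulated height of 0.095–0.097 m matches, and it sits at the green mark. Next I'll find the knob.

```bash
python3 - <<'E'
from h import *
im=cv2.imread('pics/w5.png'); s=cv2.imread('pics/s5.png'); C=cam('wrist'); S=cam('side'); T=cam('top')
print(onz(T,263.77,176.65,.127))
k=(.615,-.0104)
a=im[70:160,340:450].copy(); b=s[150:190,215:255].copy(); fa,fb=4,9
A=cv2.resize(a,None,fx=fa,fy=fa,interpolation=2); B=cv2.resize(b,None,fx=fb,fy=fb,interpolation=2)
for z,rad,col in ((.163,.016,(0,0,255)),(.123,.024,(0,255,0))):
  for t in np.linspace(0,2*np.pi,24,False):
    P=(k[0]+rad*np.cos(t),k[1]+rad*np.sin(t),z)
    u,v=proj(C,P); cv2.circle(A,(int((u-339.5)*fa),int((v-69.5)*fa)),2,col,-1)
    u,v=proj(S,P); cv2.circle(B,(int((u-214.5)*fb),int((v-149.5)*fb)),2,col,-1)
H=max(A.shape[0],B.shape[0]); pad=lambda x:cv2.copyMakeBorder(x,0,H-x.shape[0],0,0,0)
cv2.imwrite('pics/k5.png',np.hstack([pad(A),pad(B)])[:, :800])
E
```

```text
[ 0.55721339 -0.00547453  0.127     ]
```

View pics/k5.png

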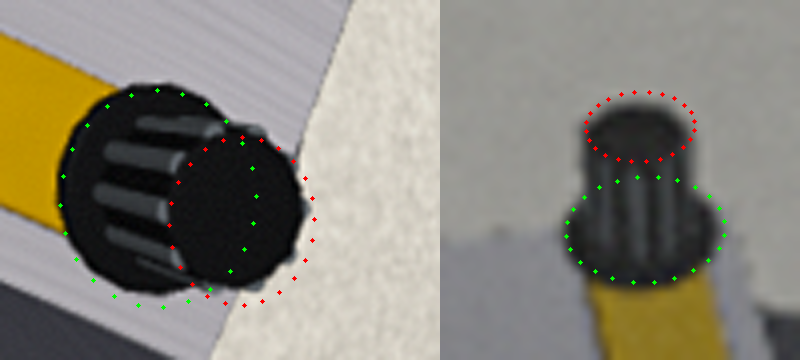

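The projected knob circles fit within about 2 mm; after correcting for that, the knob axis is at about (0.615, -0.008). I'll move over it and turn the hand so the wrist camera looks along the level.

```bash
python3 -m handwheel '[{"tx":10,"ty":15,"tz":0,"turn":-10},{"tx":25,"ty":40,"tz":0,"turn":-20},{"tx":40,"ty":66,"tz":0,"turn":-30},{"tx":54,"ty":90,"tz":0,"turn":-40},{"tx":62,"ty":103,"tz":0,"turn":-50},{"tx":65.4,"ty":108.3,"tz":0,"turn":-60},{"tx":65.4,"ty":108.3,"tz":0,"turn":-70},{"tx":65.4,"ty":108.3,"tz":0,"turn":-80}]' 60 50
python3 -m handwheel '[{"tx":0,"ty":0,"tz":0,"turn":-10},{"tx":0,"ty":0,"tz":10,"turn":-10},{"tx":0,"ty":0,"tz":20,"turn":-10},{"tx":0,"ty":0,"tz":20,"turn":-10},{"tx":0,"ty":0,"tz":20,"turn":-10}]'
python3 - <<'E'
from h import *
o=get_obs(); im=grab_frame('wrist'); C=cam('wrist',o); cv2.imwrite('pics/w6.png',im); print(o['tcp_pos'],o['tool_rot'],o['joints'])
A=im.copy()
for z,rad,col in ((.161,.016,(0,0,255)),(.123,.024,(0,255,0))):
  for t in np.linspace(0,2*np.pi,24,False):
    u,v=proj(C,(.615+rad*np.cos(t),-.008+rad*np.sin(t),z)); cv2.circle(A,(int(round(u)),int(round(v))),1,col,-1)
cv2.imwrite('pics/w6a.png',cv2.resize(A,(768,576),interpolation=2))
E
```

```text
time_s: 9.5
tcp_pos: [0.6144, -0.0078, 0.2408]
tool_rot: [-3.14, -0.002, 2.342]
force: [-0.0, 0.8, 0.1]
width: 0.707
time_s: 10.12
tcp_pos: [0.6149, -0.0079, 0.2222]
tool_rot: [-3.142, -0.0, 2.51]
force: [0.2, -0.0, 0.2]
width: 0.702
[ 0.61487279 -0.00785162  0.22218249] [-3.14153054e+00 -1.65072496e-04  2.50976407e+00] [-1.09858855e-01  5.01446624e-01  1.40040647e+00  3.00933344e-05
  1.23991362e+00 -1.04883639e+00]
```

View pics/w6a.png

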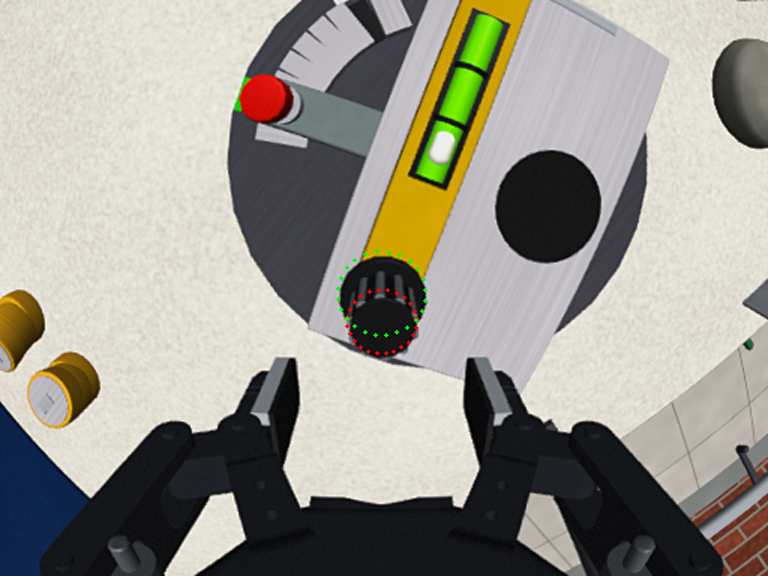

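The wrist view confirms the knob within about 1 mm (cap at (382,325) in the 1.5× picture), with the bubble at the knob end. Descending to grip.

```bash
python3 -m handwheel '[{"tx":-1,"ty":0,"tz":25,"turn":0},{"tx":-1,"ty":0,"tz":50,"turn":0},{"tx":-1,"ty":0,"tz":68,"turn":0},{"tx":-1,"ty":0,"tz":75,"turn":0},{"tx":-1,"ty":0,"tz":76,"turn":0}]' 60 50
python3 -m handwheel '[{"tx":0,"ty":0,"tz":0,"turn":0},{"tx":0,"ty":0,"tz":0,"turn":0},{"tx":0,"ty":0,"tz":0,"turn":0},{"tx":0,"ty":0,"tz":0,"turn":0},{"tx":0,"ty":0,"tz":0,"turn":0},{"tx":0,"ty":0,"tz":0,"turn":0}]' 24 50
python3 -m handwheel '[{"tx":0,"ty":0,"tz":2,"turn":0},{"tx":0,"ty":0,"tz":4,"turn":0},{"tx":0,"ty":0,"tz":6,"turn":0},{"tx":0,"ty":0,"tz":8,"turn":0},{"tx":0,"ty":0,"tz":8,"turn":0}]'
```

```text
time_s: 10.8
tcp_pos: [0.6158, -0.0084, 0.1465]
tool_rot: [3.141, 0.0, 2.511]
force: [0.8, 0.2, -0.5]
width: 0.706
time_s: 11.55
tcp_pos: [0.616, -0.0084, 0.1464]
tool_rot: [3.141, 0.001, 2.511]
force: [2.5, 1.5, 4.6]
width: 0.36
time_s: 12.18
tcp_pos: [0.6155, -0.0084, 0.138]
tool_rot: [-3.141, -0.0, 2.511]
force: [1.4, 3.9, 6.0]
width: 0.363
```

```bash
python3 -m handwheel '[{"tx":0,"ty":0,"tz":1,"turn":0},{"tx":0,"ty":0,"tz":2,"turn":0},{"tx":0,"ty":0,"tz":2,"turn":0}]'; python3 -m handwheel '[{"tx":0,"ty":0,"tz":0.5,"turn":0},{"tx":0,"ty":0,"tz":1,"turn":0},{"tx":0,"ty":0,"tz":1,"turn":0}]'
```

```text
time_s: 12.55
tcp_pos: [0.6156, -0.0084, 0.1366]
tool_rot: [3.142, 0.0, 2.511]
force: [0.2, 3.5, 11.1]
width: 0.362
time_s: 12.92
tcp_pos: [0.6157, -0.0085, 0.1362]
tool_rot: [3.141, 0.001, 2.511]
force: [-2.3, 3.4, 19.1]
width: 0.358
```

```bash
cat > b.py <<'E'
from h import *
import sys
from scipy import ndimage
o=get_obs(); im=grab_frame('wrist'); C=cam('wrist',o); cv2.imwrite(f'pics/b{sys.argv[1]}.png',im)
h=cv2.cvtColor(im,cv2.COLOR_BGR2HSV); g=cv2.inRange(h,(40,120,60),(75,255,255))
K=o['tcp_pos'][:2]
n,l,st,ce=cv2.connectedComponentsWithStats(g); M=np.zeros_like(g)
for i in range(1,n):
    if st[i,4]>30 and np.hypot(*(onz(C,*ce[i],.112)[:2]-K)-0)<.19: M[l==i]=255
hull=cv2.convexHull(cv2.findNonZero(M)); hm=cv2.fillConvexPoly(np.zeros_like(g),hull,255); hm=cv2.erode(hm,np.ones((3,3)))
w=cv2.inRange(h,(0,0,150),(180,70,255))&hm; bl=cv2.inRange(h,(0,0,0),(180,255,60))&hm
def d(m):
    v,u=np.nonzero(m); P=np.array([onz(C,a,b,.112)[:2]-K for a,b in zip(u,v)]); return P
G=d(hm); ax=G.mean(0)/np.linalg.norm(G.mean(0)); s=G@ax*1000; print('vial',s.min(),s.max(),'mid',(s.min()+s.max())/2)
W=d(w); B=d(bl)@ax*1000 if bl.any() else np.zeros(1)
print('bubble s',W.shape, (W@ax*1000).min(),(W@ax*1000).max())
hb,e=np.histogram(B,np.arange(60,170,2)); print('black',[(a,int(b)) for a,b in zip(e,hb) if b>5])
mid=(s.min()+s.max())/2; print('bubble pos mm (+ to knob)',mid-((W@ax*1000).min()+(W@ax*1000).max())/2, 'vs 115:',115-((W@ax*1000).min()+(W@ax*1000).max())/2)
print(o['time_s'],o['tcp_pos'],o['force'],o['tool_rot'][2],o['joints'][5])
E
python3 -m handwheel '[{"tx":0,"ty":0,"tz":0,"turn":0},{"tx":0,"ty":0,"tz":0,"turn":0},{"tx":0,"ty":0,"tz":0,"turn":0},{"tx":0,"ty":0,"tz":0,"turn":0},{"tx":0,"ty":0,"tz":0,"turn":0},{"tx":0,"ty":0,"tz":0,"turn":0}]'; python3 b.py 1
```

```text
time_s: 13.68
tcp_pos: [0.6157, -0.0085, 0.1362]
tool_rot: [3.141, 0.001, 2.511]
force: [-2.1, 2.0, 19.2]
width: 0.361
vial 66.38235893110382 148.3930333689196 mid 107.3876961500117
bubble s (401, 2) 132.95307674611172 147.50528486308346
black [(np.int64(96), 53), (np.int64(98), 90), (np.int64(128), 59), (np.int64(130), 83)]
bubble pos mm (+ to knob) -32.8414846545859 vs 115: -25.229180804597604
13.675 [ 0.615729   -0.0084782   0.13618659] [-2.10275542  1.98156545 19.17271173] 2.5110729339829767 -1.0509016559850435
```

View pics/b1.png

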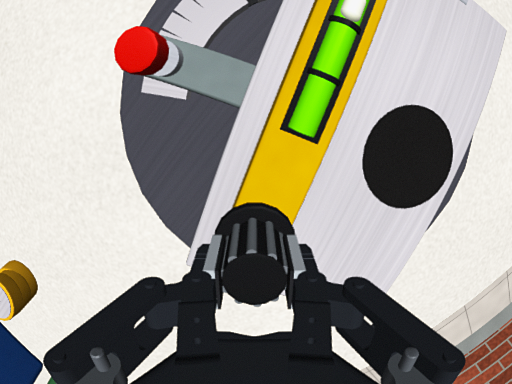

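Level flat, gripped. The line mid-point is about 114 mm from the knob as expected, and the bubble is at the hinge end. Turning clockwise in steps.

```bash
python3 -m handwheel '[{"tx":0,"ty":0,"tz":0,"turn":6},{"tx":0,"ty":0,"tz":0,"turn":13},{"tx":0,"ty":0,"tz":0,"turn":20},{"tx":0,"ty":0,"tz":0,"turn":27},{"tx":0,"ty":0,"tz":0,"turn":34},{"tx":0,"ty":0,"tz":0,"turn":40},{"tx":0,"ty":0,"tz":0,"turn":45},{"tx":0,"ty":0,"tz":0,"turn":45}]'; python3 -m handwheel '[{"tx":0,"ty":0,"tz":0,"turn":0},{"tx":0,"ty":0,"tz":0,"turn":0},{"tx":0,"ty":0,"tz":0,"turn":0},{"tx":0,"ty":0,"tz":0,"turn":0},{"tx":0,"ty":0,"tz":0,"turn":0},{"tx":0,"ty":0,"tz":0,"turn":0},{"tx":0,"ty":0,"tz":0,"turn":0},{"tx":0,"ty":0,"tz":0,"turn":0}]'; python3 b.py 2
```

```text
time_s: 14.72
tcp_pos: [0.6163, -0.0078, 0.1372]
tool_rot: [3.139, -0.0, 1.725]
force: [-3.1, 9.2, 32.5]
width: 0.357
time_s: 15.72
tcp_pos: [0.6163, -0.0078, 0.1372]
tool_rot: [3.139, -0.0, 1.726]
force: [-3.3, 9.1, 32.3]
width: 0.357
vial 66.15612977238102 153.9214380067462 mid 110.0387838895636
bubble s (522, 2) 123.6637495143962 141.39895032558996
black [(np.int64(96), 48), (np.int64(98), 95), (np.int64(128), 26), (np.int64(130), 28)]
bubble pos mm (+ to knob) -22.492566030429487 vs 115: -17.53134991999309
15.725 [ 0.61628628 -0.00782116  0.13719507] [-3.29027651  9.0876563  32.31042525] 1.7257965838477962 -0.2654503546106722
```

```bash
python3 -m handwheel '[{"tx":0,"ty":0,"tz":-0.5,"turn":0},{"tx":0,"ty":0,"tz":-1,"turn":0},{"tx":0,"ty":0,"tz":-1,"turn":0},{"tx":0,"ty":0,"tz":-1,"turn":0}]';python3 b.py 3; python3 -m handwheel '[{"tx":0,"ty":0,"tz":0,"turn":6},{"tx":0,"ty":0,"tz":-0.2,"turn":13},{"tx":0,"ty":0,"tz":-0.4,"turn":20},{"tx":0,"ty":0,"tz":-0.4,"turn":20},{"tx":0,"ty":0,"tz":-0.4,"turn":20},{"tx":0,"ty":0,"tz":-0.4,"turn":20},{"tx":0,"ty":0,"tz":-0.4,"turn":20},{"tx":0,"ty":0,"tz":-0.4,"turn":20}]'; python3 -m handwheel '[{"tx":0,"ty":0,"tz":0,"turn":0},{"tx":0,"ty":0,"tz":0,"turn":0},{"tx":0,"ty":0,"tz":0,"turn":0},{"tx":0,"ty":0,"tz":0,"turn":0},{"tx":0,"ty":0,"tz":0,"turn":0},{"tx":0,"ty":0,"tz":0,"turn":0}]'; python3 b.py 4
```

```text
time_s: 16.27
tcp_pos: [0.6162, -0.0078, 0.1376]
tool_rot: [3.14, -0.0, 1.726]
force: [-0.5, 9.6, 23.1]
width: 0.358
vial 66.11817653011805 154.1813460015126 mid 110.14976126581533
bubble s (518, 2) 122.24840304645991 139.9095815068827
black [(np.int64(96), 44), (np.int64(98), 95), (np.int64(128), 26), (np.int64(130), 27)]
bubble pos mm (+ to knob) -20.929231010855972 vs 115: -16.0789922766713
16.275 [ 0.61619718 -0.00779927  0.13762785] [-0.50248273  9.64887364 23.08290627] 1.7258107580002844 -0.26549138080764334
time_s: 17.32
tcp_pos: [0.6165, -0.0077, 0.1383]
tool_rot: [3.139, -0.001, 1.377]
force: [0.1, 10.0, 25.7]
width: 0.359
time_s: 18.08
tcp_pos: [0.6165, -0.0077, 0.1383]
tool_rot: [3.139, -0.001, 1.377]
force: [-0.1, 10.4, 25.6]
width: 0.358
vial 66.95560779311164 162.6401319962145 mid 114.79786989466308
bubble s (430, 2) 117.26268115289871 134.50168765574753
black [(np.int64(96), 13), (np.int64(98), 85), (np.int64(100), 21), (np.int64(128), 15), (np.int64(130), 27), (np.int64(132), 9)]
bubble pos mm (+ to knob) -11.084314509660032 vs 115: -10.882184404323112
18.075 [ 0.61649675 -0.00767929  0.13828138] [-0.07196007 10.39501964 25.59387208] 1.3766469938807204 0.0836390132883691
```

```bash
python3 -m handwheel '[{"tx":0,"ty":0,"tz":-0.4,"turn":6},{"tx":0,"ty":0,"tz":-0.7,"turn":13},{"tx":0,"ty":0,"tz":-1,"turn":20},{"tx":0,"ty":0,"tz":-1.2,"turn":27},{"tx":0,"ty":0,"tz":-1.4,"turn":33},{"tx":0,"ty":0,"tz":-1.4,"turn":37},{"tx":0,"ty":0,"tz":-1.4,"turn":37},{"tx":0,"ty":0,"tz":-1.4,"turn":37}]'; python3 -m handwheel '[{"tx":0,"ty":0,"tz":0,"turn":0},{"tx":0,"ty":0,"tz":0,"turn":0},{"tx":0,"ty":0,"tz":0,"turn":0},{"tx":0,"ty":0,"tz":0,"turn":0},{"tx":0,"ty":0,"tz":0,"turn":0},{"tx":0,"ty":0,"tz":0,"turn":0},{"tx":0,"ty":0,"tz":0,"turn":0},{"tx":0,"ty":0,"tz":0,"turn":0}]'; python3 b.py 5;  python3 -m handwheel '[{"tx":0,"ty":0,"tz":0,"turn":0},{"tx":0,"ty":0,"tz":0,"turn":0},{"tx":0,"ty":0,"tz":0,"turn":0},{"tx":0,"ty":0,"tz":0,"turn":0},{"tx":0,"ty":0,"tz":0,"turn":0},{"tx":0,"ty":0,"tz":0,"turn":0},{"tx":0,"ty":0,"tz":0,"turn":0},{"tx":0,"ty":0,"tz":0,"turn":0}]'; python3 b.py 6
```

```text
time_s: 19.12
tcp_pos: [0.617, -0.0078, 0.1397]
tool_rot: [3.14, -0.003, 0.731]
force: [2.0, 9.7, 23.0]
width: 0.358
time_s: 20.12
tcp_pos: [0.617, -0.0078, 0.1397]
tool_rot: [3.14, -0.003, 0.731]
force: [2.9, 9.1, 22.8]
width: 0.358
vial 68.20188727057568 164.46384434121833 mid 116.332865805897
bubble s (311, 2) 108.04150646272275 125.44917956034519
black [(np.int64(98), 11), (np.int64(100), 52), (np.int64(102), 25), (np.int64(130), 14), (np.int64(132), 35), (np.int64(134), 22)]
bubble pos mm (+ to knob) -0.412477205636975 vs 115: -1.7453430115339756
20.125 [ 0.61700667 -0.00783316  0.13970359] [ 2.87054599  9.09862194 22.79362111] 0.7308057535050498 0.7293698562102506
time_s: 21.18
tcp_pos: [0.617, -0.0078, 0.1397]
tool_rot: [3.14, -0.003, 0.731]
force: [2.8, 9.4, 22.6]
width: 0.36
vial 68.2006967960395 164.45921352559134 mid 116.32995516081542
bubble s (314, 2) 108.0393227862275 125.52976274612688
black [(np.int64(98), 11), (np.int64(100), 53), (np.int64(102), 25), (np.int64(130), 14), (np.int64(132), 35), (np.int64(134), 22)]
bubble pos mm (+ to knob) -0.45458760536178033 vs 115: -1.7845427661771964
21.175 [ 0.61703567 -0.0078088   0.13970401] [ 2.78510711  9.37563154 22.55208263] 0.730800339882389 0.7294128747127201
```

```bash
python3 - <<'E'
from h import *
w=cv2.imread('pics/b6.png'); s=grab_frame('side'); t=grab_frame('top'); cv2.imwrite('pics/s7.png',s); print(get_obs()['force'])
t0=cv2.imread('pics/top0.png'); 
for n,b in dict(canA=(135,205,165,240),cans=(365,175,400,235),stone=(120,118,160,158),pail=(75,148,136,205),bottle=(365,118,406,156)).items():
    x0,y0,x1,y1=b; print(n,cv2.absdiff(t,t0)[y0:y1,x0:x1].mean())
cv2.imwrite('pics/end.png',np.vstack([np.hstack([cv2.resize(w,(400,300)),cv2.resize(s,(400,300))]),np.hstack([cv2.resize(w[20:170,0:200],(400,300),interpolation=2),cv2.resize(s[140:260,180:340],(400,300),interpolation=2)])]))
E
```

```text
[ 3.54057732  8.93139726 23.31763825]
canA 37.55746031746032
cans 2.3455555555555554
stone 2.444375
pail 3.0974019748825614
bottle 2.8547282841249464
```

View pics/end.png

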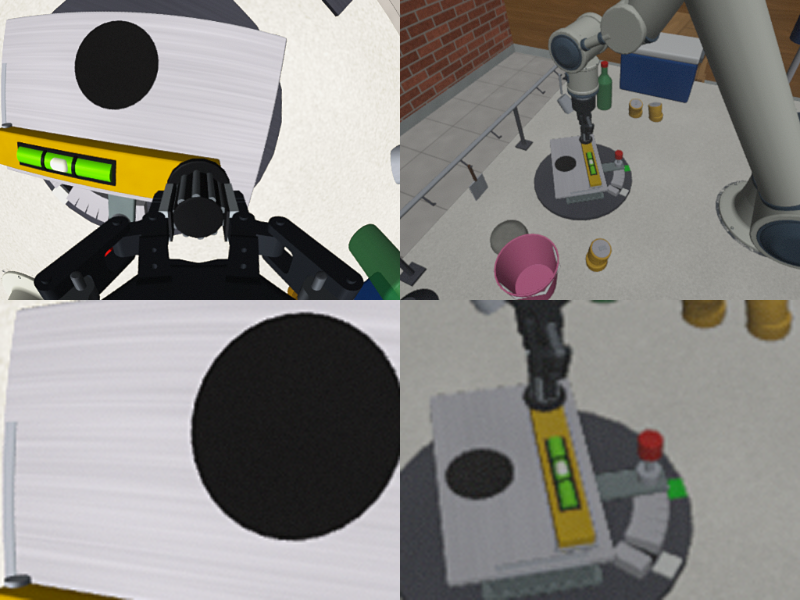

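The last picture shows the bubble centred between the lines ((60,162) in the wrist view, also in the side view), the plunger down at the green mark, and the cans, pail and stone where they were. The top-view change at the left can comes from the arm covering it, and the side view shows that can in place.

```bash
python3 -c "
from plant import bot,get_obs
print(get_obs()['time_s']); print(bot.close_job())"
```

```text
21.325
the job is handed in; nothing more can be done
None
```

The drinks stand is ready and the job is handed in at 21.3 s, with the gripper still holding the knob pressed down. I lifted the plunger, swung the head to the green mark and let the plunger drop into the hole. Then I pressed the knob flat and turned it 102° clockwise.

**Last checks**
- **Plunger:** it measured about 95–97 mm above the table after release (97 mm is home), at the green mark. It still looked down in the last picture.
- **Level:** the knob reached a firm stop after about 10 mm of travel. It was still held with about 23 N at the end.
- **Bubble:** it was within about 0.5 mm of centre between the black lines, and two readings 1 s apart agreed.
- **Other items:** the cans, pail, bottle and stone looked unmoved.

**What disagreed or failed**
- **Knob turn:** it took about 1.78 rad, more than the 0.75–1.5 rad given. My firm push probably tilted the platform slightly: the bubble moved about 1.5 mm when I eased off by about 9 N.
- **Sideways force:** about 9 N remained on the knob at the end.
- **Left can:** the arm hid it in the last top view, so I checked it by eye in the side view only.
- **First move call:** it was refused because of the row format, and nothing moved.

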